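# Turn the range camera to the kettle and store the view

## Robot

A 6-joint arm with a two-finger parallel gripper is mounted at the origin on a cart in front of the work surface, level with it; the furniture and walls round the work are solid. World frame = base frame: x ahead of the robot, y to its left, z up, the work surface at z = 0. Lengths are in mm, angles in degrees, forces in N, time in s.
With the tool pointing down it reaches from about 325 to 925 mm from the base axis. Payload 3.1 kg.
Tool frame: the origin (TCP) lies at the very end of the fingers, on their centre line; the grasp point (between the pads) lies grasp_offset behind it (grasp_offset is the distance from the TCP to the grasp point, in mm); z points along the fingers, y is the line along which they close (so a half turn about z gives the same grasp; the last joint's range is limited). The gripper opens to 85 mm and grips with 20 to 120 N. Pads are 22 mm wide; open, the fingers measure 114 mm over their backs; the gripper's body (76 mm by 85 mm) begins 54 mm behind the grasp point. The pads swing forward as they close: fully open they stand 13 mm farther back than shut.
Start: joints at [65.019, 12.427, 92.441, -0, 75.132, -6.429], TCP at [198.839, 592.539, 231.3] pointing down, gripper open.
Joint ranges: [-157.48, 157.48], [-44.54, 120.13], [17.64, 146.25], [-64.5, 244.5], [7.68, 150.69], [-147.95, 147.95]. Speed limits (degrees/s): [159.86, 159.86, 180, 180, 180, 180].

## Interface

Orientations are given as [roll, pitch, yaw] about the fixed x, y, z axes, in that order (R = Rz(yaw) Ry(pitch) Rx(roll)).
In Python, from station import * gives the robot as it stands. Calls block until the motion is done:
- goto(position, orientation): joint-space move of the TCP to a pose.
- move_l(position, attitude=None, speed=150): straight line of the TCP; attitude=None keeps the orientation; speed is the mean speed in mm/s.
- move_j(angles): joint-space move.
- grip(opening, squeeze=None): finger opening in mm; squeeze is the grip in N (None keeps the last); returns when the fingers have stopped.
- wait(seconds).
- solve_ik(position, orientation): joint angles nearest the present ones, or None.
- get_obs(): the state.
- get_image(name): name is "side" or "top"; returns the picture (400x640x3 uint8, red, green, blue); there is no depth.
- get_calibration(name): a dict with "fx", "fy", "cx", "cy" (pixels), "R" (3x3) and "t" (3): a world point X has camera coordinates R X + t. Camera axes: x right, y down, z forward; pixel columns grow to the right and rows downward; lengths in mm; the calibration is good to about 2 mm. A picture is of the moment at which its call begins. get_calibration takes no time and is no camera call.
A pose or a line that the arm cannot do raises Unreachable and nothing moves.
- sign_off(): hands the job in; it is judged then, once.
Trained networks look in the newest picture that a camera, given by its name, has taken for a name from the list of things; names that differ only in an ending like _2 or _b are one class to them, and where a whole thing is asked for, a point or a joint stands for the part that bears it (a point fixed in the world has none). Each returns a list of dicts, best first, with "score" (0 to 1); they miss things now and then, are a little off and sometimes report something else, mostly with a low value. They report only what shows in the picture. A call takes as long as a camera call.
- spot_in(name, camera): "extent" ([centre column, centre row, width, height] in pixels, round what is visible of it).
- regions_of(name, camera): "region" (400x640 bool, what is visible of it) and "extent" ([centre column, centre row, width, height] in pixels, round what is visible of it).
The state is a dict: "t": time; "joint_pos": joint angles; "qvel": joint speeds; "effort": joint torques, N m; "tcp_pos": TCP position; "ee_rot": TCP orientation; "wrist_force": force on the tool from outside, world axes, zero at the start; "moment": the same for the moment, N m; "grip_width": finger opening in mm; "grip_force": force on a finger pad.
Only numpy, scipy, OpenCV 4.12 (cv2) and the standard library are available. Lean on these libraries where they do the work, as an engineer would, in place of code of your own. Each camera call takes 0.05 s, during which the arm holds its last target. There are 200 camera calls.

## Task

Wake the camera remote on the wooden board by pressing its flat bar-shaped key for about a second, then lean its little stick well over to the side where the kettle stands (left, right or away from you, straight along that tick mark and no other way) and keep it there for about two seconds. Let the stick spring back upright, then press the flat round key for about a second to store the view. Press firmly but without leaning hard on the keys, and do not knock or shift anything standing around.

Things in the scene. Friction and masses are not known exactly. Their poses are not given: they have to be found in the camera images.
- remote: Grey desk remote, a flat case 170 (x) by 190 (y) by 30 mm high, fixed on a 14 mm wooden board (board top z = 0.014); a dome camera hangs far above it. Origin at the centre of its underside. Its x axis points away from the robot, y to the left, turned by up to 0.25 rad. On the deck (30 mm above the origin): the stick, pivot at (30, 0, 30) mm, with four small ticks at its left, right, far and near side; the bar key at (-45, 45) mm and the round key at (-45, -55) mm.
- bar_key: Bar-shaped flat white key (wakes the remote), 26 (x) by 48 (y) mm, standing 3 mm proud of the deck, on the near left of the remote. Origin at the centre of its top face. It gives only about 1.5 mm; it registers when a finger presses down with more than about 3 N (kept up for 0.3 s) and must not get more than 40 N.
- round_key: Round flat white key (stores the view), 36 mm across, 3 mm proud of the deck, on the near right of the remote. Origin at the centre of its top face. Same feel as the bar key.
- stick_knob (a point): Centre of the black knob of the stick: an upright round knob 26 mm in diameter and 27 mm high, its centre 57 mm above the pivot (the pivot lies in the deck surface, the knob's top 70 mm above it) on an 11 mm shaft. The point moves with the stick.
- stick_lr (a joint): Sideways lean of the stick in rad: 0 upright, positive to the left (the remote's +y), negative to the right; stops at -0.45 and 0.45. A spring of 0.35 N m per rad (about 2 to 3 N at the knob) brings it back to upright when let go.
- stick_fb (a joint): Fore-and-aft lean of the stick in rad: 0 upright, positive away from the robot (the remote's +x), negative towards it; same stops and spring. 0.3 rad or more counts as leant over.
- kettle: Large light-coloured stove kettle with a black hoop handle, 190 by 233 by 240 mm, standing in one of three places: left of the remote (y about 0.48), right of it (y about -0.57) or behind it (y about -0.04, x about 0.78). That place tells which way the stick is to go: left (+y), right (-y) or away (+x) in the remote's frame. Origin at the centre of its underside.
- dome_lid: Domed aluminium pan lid with a wooden knob, 258 mm across, 114 mm high, in another of the three places; leave alone. Origin at the centre of its underside.
- bottle: Dark sauce bottle, 68 mm across, 207 mm high, in the last of the three places; leave alone. Origin at the centre of its underside.
- jar_centre (a point): Centre of a spice jar with a black lid, 53 mm across, 118 mm high, standing just left of the remote; leave alone.
- tin_centre (a point): Centre of a slim square tin, 31 by 31 by 88 mm, standing just right of the remote; leave alone.

How it is judged:
By the outcome, as a careful person would: the job done as asked, in the order asked, and still so for the second after the job is handed in, with the robot touching nothing.
It also fails if it takes over 64 s, if anything falls off the work surface, if the arm or the gripper's body presses on something with over 40 N, if the wrist force passes 120 N, or if a joint passes its speed limit or range.

## Working session

There is one attempt and no reset: what is moved stays moved. The work goes in short steps, each a Python script; the robot and the scene stay as the last script left them, time stands still between calls to the robot, and variables do not carry over. Pictures are saved under pics/ and viewed, at most 10 in all, crops included, and the job is handed in when it is done.

```bash
mkdir -p pics; python3 - <<'E'
from station import *
import cv2,numpy as np
for c in("top","side"):
    cv2.imwrite(f"pics/{c}0.png",get_image(c)[:,:,::-1])
    k=get_calibration(c);print(c,k)
    for n in("remote","bar_key","round_key","stick_knob","kettle","dome_lid","bottle","jar_centre","tin_centre"):
        print(n,[(round(d["score"],2),np.round(d["extent"],1).tolist()) for d in spot_in(n,c)[:2]])
o=get_obs();print(o["t"],o["ee_rot"],o["grip_width"])
E
```

```text
top {'fx': 447.1409337149161, 'fy': 447.1409337149161, 'cx': 313.6448575953917, 'cy': 204.0963856085557, 'R': array([[ 0.40941904, -0.912309  ,  0.00826645],
       [-0.72229523, -0.32965487, -0.60796157],
       [ 0.55737389,  0.24294022, -0.79392342]]), 't': array([-280.44592129,  484.20557429, 1524.47104073])}
remote [(0.63, [319.8, 238.8, 61.2, 44.1])]
bar_key [(0.66, [304.0, 242.5, 15.0, 9.0])]
round_key [(0.61, [328.4, 251.7, 9.2, 7.6])]
stick_knob []
kettle [(0.81, [201.0, 179.0, 52.4, 58.8])]
dome_lid [(0.87, [436.4, 279.4, 66.1, 62.9])]
bottle [(0.86, [329.5, 175.2, 18.6, 40.5]), (0.59, [320.2, 225.0, 7.0, 12.8])]
jar_centre [(0.86, [287.0, 212.9, 11.8, 28.2])]
tin_centre [(0.65, [352.0, 250.6, 8.3, 18.5])]
side {'fx': 428.1082823271706, 'fy': 428.1082823271706, 'cx': 318.6116847071945, 'cy': 192.71524454405773, 'R': array([[-9.88099443e-01, -1.53815274e-01, -5.93658376e-04],
       [-8.74021949e-02,  5.64633628e-01, -8.20700751e-01],
       [ 1.26571510e-01, -8.10882067e-01, -5.71357966e-01]]), 't': array([ 615.43413021,  160.57698146, 1444.94674123])}
remote [(0.94, [352.7, 204.1, 48.4, 39.7]), (0.6, [366.5, 191.9, 10.0, 5.3])]
bar_key [(0.59, [367.0, 207.2, 6.0, 6.3])]
round_key [(0.54, [369.0, 192.1, 8.8, 5.3])]
stick_knob [(0.51, [348.8, 189.6, 6.5, 10.1])]
kettle [(0.56, [316.8, 313.1, 73.2, 105.0])]
dome_lid [(0.75, [354.5, 145.2, 54.7, 41.3])]
bottle [(0.69, [279.1, 190.3, 21.7, 56.0])]
jar_centre [(0.67, [342.2, 218.2, 18.3, 34.5])]
tin_centre [(0.63, [361.9, 173.9, 9.5, 21.6])]
1.0 [1.79998589e+02 3.12801793e-04 1.61448828e+02] 85.39417539858778
```

View pics/top0.png

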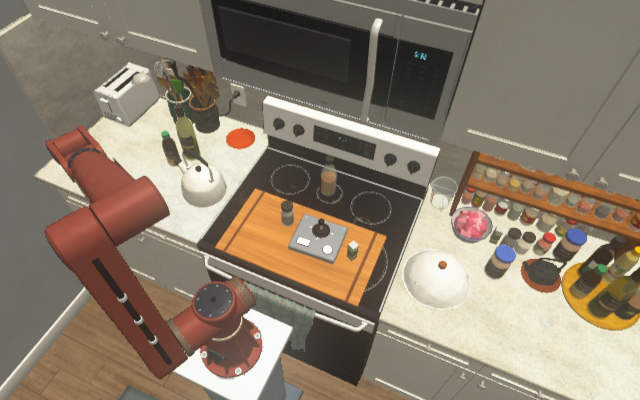

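View pics/side0.png

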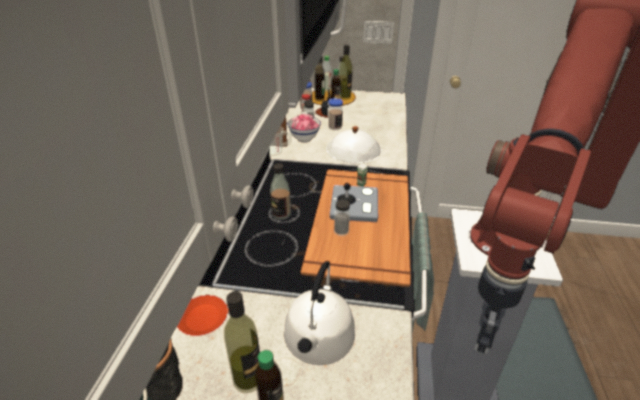

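The kettle (top px 201,185; side px 320,325) stands to the left and the domed lid to the right, so the stick goes to +y. Next I fit the remote's pose.

```bash
cat > h.py <<'E'
from station import *
import cv2,numpy as np
from scipy.optimize import least_squares
K={c:get_calibration(c) for c in("top","side")}
def proj(c,X):
    k=K[c];p=np.asarray(X,float)@k["R"].T+k["t"]
    return np.stack([k["fx"]*p[...,0]/p[...,2]+k["cx"],k["fy"]*p[...,1]/p[...,2]+k["cy"]],-1)
def w(P,loc):  # remote frame -> world
    x,y,a=P;l=np.atleast_2d(np.asarray(loc,float));c,s=np.cos(a),np.sin(a)
    return np.stack([x+c*l[:,0]-s*l[:,1],y+s*l[:,0]+c*l[:,1],l[:,2]+14],-1)
E
cat > fit.py <<'E'
from h import *
img={c:get_image(c) for c in K}
loc=dict(bar_key=(-45,45,33),round_key=(-45,-55,33),stick_knob=(30,0,87))
ob=[]
for c in K:
    for n in loc:
        r=regions_of(n,c)
        for d in r[:1]:
            ys,xs=np.nonzero(d["region"]);print(c,n,round(d["score"],2),len(xs),xs.mean().round(1),ys.mean().round(1))
            ob.append((c,n,np.array([xs.mean(),ys.mean()])))
f=lambda P:np.concatenate([proj(c,w(P,loc[n]))[0]-u for c,n,u in ob])
s=least_squares(f,[520,-40,0],x_scale=[10,10,.1],loss="soft_l1")
print(s.x,np.round(f(s.x).reshape(-1,2),1).tolist())
P=s.x
for n,z in(("jar_centre",73),("tin_centre",58)):
    u=[(c,np.array(d[0]["extent"][:2])) for c in K if (d:=spot_in(n,c))]
    q=least_squares(lambda X:np.concatenate([proj(c,[X[0],X[1],z])-v for c,v in u]),[520,0]);print(n,q.x.round(),q.cost)
out=[]
for c,ctr in(("top",(322,240)),("side",(353,203))):
    S=8;x0,y0=ctr[0]-40,ctr[1]-35
    im=cv2.resize(img[c][y0:y0+70,x0:x0+80,::-1],None,fx=S,fy=S,interpolation=cv2.INTER_CUBIC)
    for l in([(85,95,30),(85,-95,30),(-85,-95,30),(-85,95,30)],[(-32,69,33),(-32,21,33),(-58,21,33),(-58,69,33)],
      [(-45+18*np.cos(t),-55+18*np.sin(t),33) for t in np.linspace(0,6.28,20)],[(30+13*np.cos(t),13*np.sin(t),100) for t in np.linspace(0,6.28,20)]):
        q=((proj(c,w(P,l))-[x0,y0]+.5)*S).astype(int);cv2.polylines(im,[q],True,(0,255,0),1)
    out.append(cv2.resize(im,(400,350)) if 0 else im)
cv2.imwrite("pics/fit.png",cv2.resize(np.vstack(out),None,fx=.53,fy=.53,interpolation=cv2.INTER_AREA))
E
python3 fit.py
```

```text
top bar_key 0.54 1882 200.4 181.7
top round_key 0.62 38 326.7 249.6
top stick_knob 0.43 32 321.0 223.2
side bar_key 0.42 64 366.4 207.2
side round_key 0.38 38 366.7 190.7
side stick_knob 0.58 49 346.2 186.9
[ 5.06602188e+02 -9.61346188e+01  1.96255935e-02] [[101.9, 58.5], [-0.4, -0.6], [-0.2, -1.7], [-0.4, 0.2], [0.5, 0.9], [0.3, -0.6]]
jar_centre [531.  49.] 2.900088651160983
tin_centre [ 490. -250.] 2.601582146760005
```

View pics/fit.png

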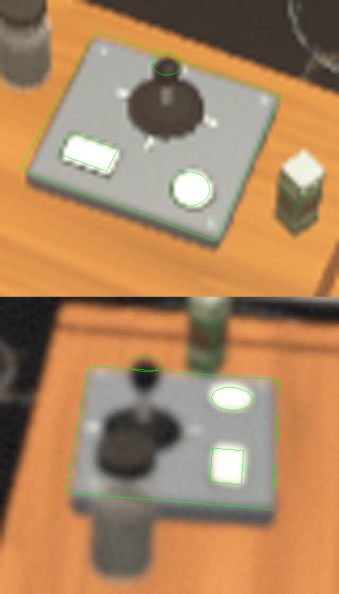

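The fit is good: both key outlines, the deck and the knob ring line up in both views. I'll lift the arm clear of the kettle, then press the bar key with force feedback.

```bash
cat >> h.py <<'E'
P=np.array([505.6,-96.1,.0196])
def W(x,y,z): return w(P,(x,y,z))[0]
F=lambda:np.round(get_obs()["wrist_force"],1)
T=lambda:round(get_obs()["t"],2)
def press(x,y):
    move_l(W(x,y,41),speed=100); f0=F()[2]; z=37
    while z>27:
        move_l(W(x,y,z),speed=15); f=F()[2]-f0
        if f>7: break
        z-=.5 
    print("press z",z,"F",f,f0)
    for _ in range(4):
        wait(.3); print(F()[2]-f0,end=" ")
    move_l(W(x,y,60),speed=80); print("t",T())
E
python3 - <<'E'
from h import *
for n,z in(("kettle",100),):
    d=spot_in(n,"top")
    if d: print(n,least_squares(lambda X:proj("top",[X[0],X[1],z])-d[0]["extent"][:2],[500,480]).x.round())
yaw=np.degrees(P[2]); A=[(s,solve_ik(W(-45,45,200),[180,0,yaw+s])) for s in(0,180)]
print(A)
move_l([200,560,400],speed=250)
grip(0)
s=180 if A[1][1] is not None and abs(A[1][1][5])<130 else 0
goto(W(-45,45,200),[180,0,yaw+s])
move_l(W(-45,45,60),speed=200)
print(T(),get_obs()["tcp_pos"],get_obs()["ee_rot"],F())
press(-45,45)
cv2.imwrite("pics/p1.png",cv2.resize(get_image("side")[140:260,270:430,::-1],None,fx=4,fy=4))
E
```

```text
kettle [522. 445.]
[(0, array([-1.51544454e+01, -7.05005942e+00,  1.14628402e+02, -2.54444375e-14,
        7.24216572e+01,  7.37225574e+01])), (180, array([ -15.15444535,   -7.05005942,  114.62840227,    0.        ,
         72.42165715, -106.27744263]))]
6.55 [460.74106134 -52.05218932  74.86187599] [-1.79972129e+02  9.55588543e-02 -1.78851453e+02] [-0.4 -0.  -0. ]
press z 30.5 F 9.6 0.6
9.6 8.4 10.0 10.4 t 12.28
```

```bash
python3 - <<'E'
from h import *
move_l(W(-45,45,140),speed=200)
grip(60)
move_l(W(30,0,140),speed=150)
move_l(W(30,0,58),speed=120)
f0=F();print(T(),f0,get_obs()["grip_width"],get_obs()["tcp_pos"])
cv2.imwrite("pics/p2.png",np.vstack([cv2.resize(get_image(c)[y:y+75,x:x+120,::-1],None,fx=4,fy=4) for c,x,y in(("side",290,160),("top",260,190))]))
E
```

```text
15.04 [ 1.2 -0.5  0.3] 60.17137296232904 [536.16384113 -95.61149355  72.66378329]
```

View pics/p2.png

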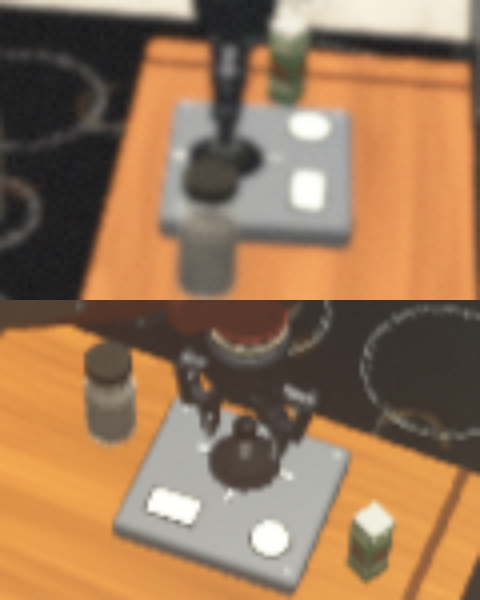

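View pics/p1.png

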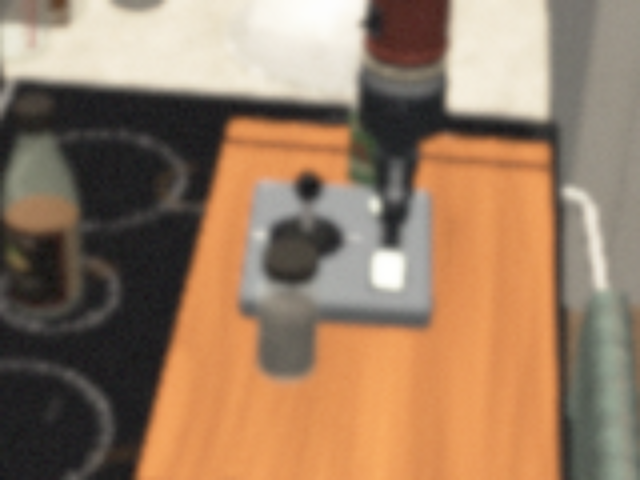

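p1 shows the fingers lifted just over the bar key, and p2 shows them on either side of the knob (knob about 245,430 in the lower panel). Next I push the stick left.

```bash
python3 - <<'E'
from h import *
f0=F()
for y in(14,20,25,30,34):
    move_l(W(30,y,58),speed=40); print(y,F()-f0,end=" ")
print(T())
cv2.imwrite("pics/p3.png",np.vstack([cv2.resize(get_image(c)[y:y+75,x:x+120,::-1],None,fx=4,fy=4) for c,x,y in(("side",290,160),("top",260,190))]))
for n,z in(("stick_knob",0),):
    for c in K:
        print(c,[(round(d["score"],2),np.round(d["extent"],1)) for d in spot_in(n,c)[:2]])
        for a in(0,.3,.38,.45): print(a,proj(c,W(30,57*np.sin(a),30+57*np.cos(a))).round(1))
E
```

```text
14 [ 0.5  0.1 -0.7] 20 [ 0.9  0.3 -1.1] 25 [ 0.2 -1.1 -0.8] 30 [-0.2 -1.6 -0.1] 34 [-0.5 -2.5  0. ] 16.74
top []
0 [320.6 221.6]
0.3 [316.6 220.6]
0.38 [315.5 220.5]
0.45 [314.7 220.4]
side []
0 [346.8 186.3]
0.3 [346.4 189.5]
0.38 [346.3 190.5]
0.45 [346.2 191.5]
```

View pics/p3.png

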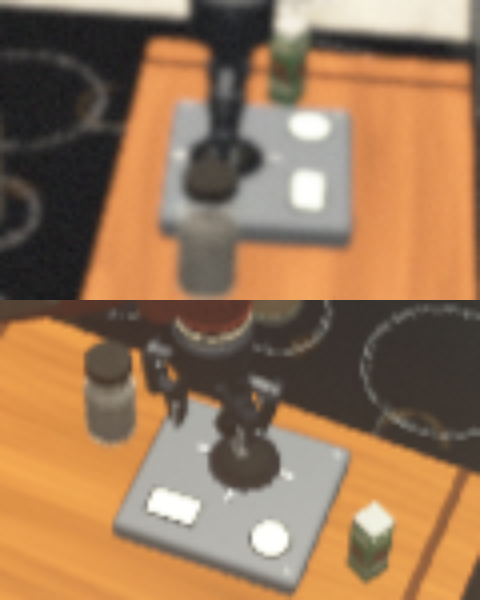

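The knob has moved left (about 245 to 228 px at 4x zoom), roughly 0.32 rad, which is borderline. I'll push slightly further, hold, and release.

```bash
python3 - <<'E'
from h import *
for y in(35,36,37):
    move_l(W(30,y,58),speed=20); f=F(); print(y,f)
    if f[1]<-6: break
cv2.imwrite("pics/p4.png",cv2.resize(get_image("top")[190:265,260:380,::-1],None,fx=6,fy=6))
for _ in range(4): wait(.55); print(F(),end=" ")
print(T())
move_l(W(30,0,58),speed=60)
print(F())
move_l(W(30,0,140),speed=120)
grip(0)
cv2.imwrite("pics/p5.png",cv2.resize(get_image("top")[190:265,260:380,::-1],None,fx=6,fy=6)); print(T())
E
```

```text
35 [-0.1 -3.9 -0.5]
36 [-0.9 -2.7 -0.8]
37 [ 0.3 -3.7 -1.6]
[-0.2 -3.6 -2.8] [ 0.6 -3.8 -1. ] [-1.  -3.3 -1. ] [-0.8 -4.2 -1.5] 19.94
[0.5 0.1 0.4]
22.19
```

View pics/p4.png

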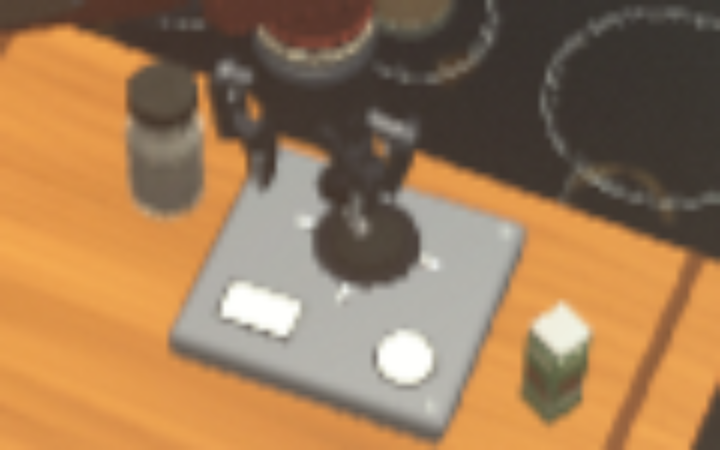

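View pics/p5.png

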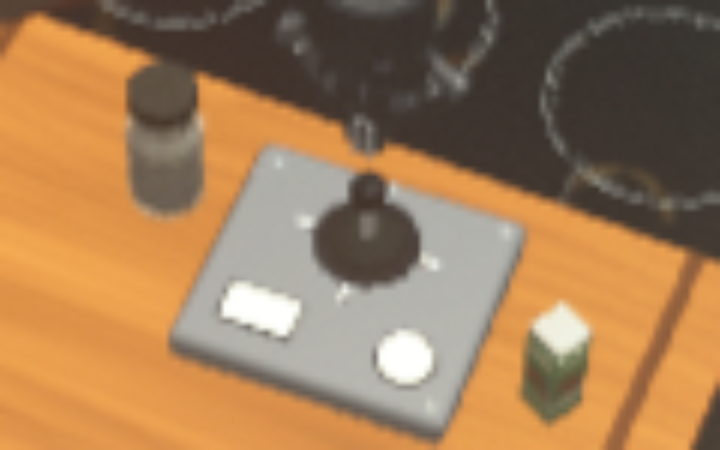

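In p4 the knob sits at column 337 against 368 when upright, which is about 0.39 rad to the left. In p5 it is upright again. Next is the round key, then retreat.

```bash
python3 - <<'E'
from h import *
move_l(W(-45,-55,140),speed=150)
move_l(W(-45,-55,60),speed=150)
press(-45,-55)
move_l(W(-45,-55,200),speed=200)
wait(.3);print(F(),T())
cv2.imwrite("pics/p6.png",cv2.resize(get_image("top")[130:330,150:480,::-1],None,fx=2.4,fy=2.4))
E
```

```text
press z 30.5 F 9.4 0.2
8.9 8.5 10.0 9.200000000000001 t 29.37
[ 0.3  0.3 -0.4] 30.52
```

View pics/p6.png

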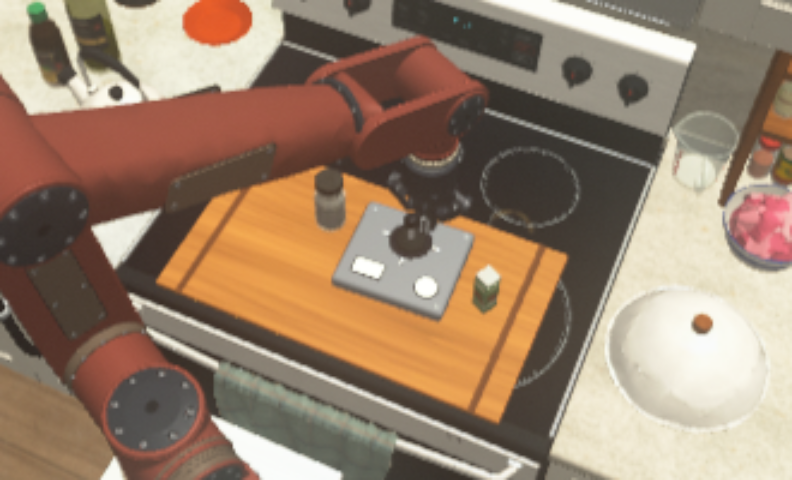

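Nothing has shifted: the jar (330,200), tin (487,290) and lid (688,355) stand where they were, and the gripper is clear above the remote.

```bash
python3 -c "
from station import *
print(sign_off())"
```

```text
the job is handed in; nothing more can be done
None
```

I pressed the bar key (about 10 N, a bit over 1 s), leant the stick left towards the kettle (about 0.39 rad by the picture, just over 2 s) and let it spring upright, then pressed the round key (about 9 N, a bit over 1 s); I handed the job in at about 31 s with the arm clear and nothing seen to have moved.

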